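Open a card cage's sprung gate and hold it wide

ROBOT

A 6-joint arm with a two-finger parallel gripper is mounted at the origin on a cart in front of the work surface, level with it; the furniture and walls round the work are solid. World frame = base frame: x ahead of the robot, y to its left, z up, the work surface at z = 0. Lengths are in m, angles in rad, forces in N, time in s.
With the tool pointing down it reaches from about 0.375 to 0.975 m from the base axis. Payload 3.8 kg.
Tool frame: the origin (TCP) lies at the very end of the fingers, on their centre line; the grasp point (between the pads) lies 19 mm behind it; z points along the fingers, y is the direction in which the jaws open and shut (so a half turn about z gives the same grasp; the last joint's range is limited). The gripper opens to 85 mm and grips with 20 to 120 N. Pads are 22 mm wide; open, the fingers measure 114 mm over their backs; the gripper's body (76 mm by 85 mm) begins 54 mm behind the grasp point. The pads swing forward as they close: fully open they stand 13 mm farther back than shut.
Start: joints at [-1.237, 0.264, 1.604, -0, 1.274, -0.037], TCP at [0.245, -0.629, 0.231] pointing down, gripper open.
Joint ranges: [-2.63, 2.63], [-0.94, 2.18], [0.31, 2.57], [-1.31, 4.45], [0, 2.66], [-2.55, 2.55]. Speed limits (rad/s): [2.57, 2.57, 3.14, 3.14, 3.14, 3.14].

INTERFACE

Orientations are given as a rotation vector (axis times angle).
In Python, from workcell import bot, viewer gives the robot as it stands.
- The arm moves only by the tool jog_arm, never from a script. Its argument "motion" is a list of rows, each an object of numbers: "dx", "dy", "dz": the shift along the world's x, y, z in cm; "turn": the turn about the world's z in rad. A call has 1 to 12 rows; each row shifts and turns the commanded pose from where the row before left it; what a row does not reach is not made up. A row lasts 1/12 s, in which the tool goes at most 41.7 mm and 7.16 degrees, less where a joint would pass 70% of its speed; a pose out of reach is approached as far as the arm can. A call is refused whole if a number of a shift passes 4.17 or a number of a turn 0.125, either way. A call with a gripper value outside its range is refused whole. "fingers" is the finger opening in cm, from 0 to 8.54, set as the call begins (left out, the last holds). The fingers move at their own pace and stop on an object; "grip_force" is the grip in N (left out, the last holds). Time passes only in rows, so rows that do not move let the fingers close. It gives the time, the measured TCP pose, the force and the opening at its end, in the units of the state.
- bot.read_state(): the state, without advancing time (a new reading comes with each control period).
- viewer.read_camera(name): name is "side" or "top" or "wrist"; returns (picture, depth): 420x560x3 uint8, red, green, blue; 420x560 float32, m along the optical axis (not along the pixel's ray), 0 where there is no reading.
- viewer.camera_info(name): a dict with "vertical_fov" (degrees; the focal length in pixels is half the picture's height over the tangent of half this angle, whatever the lens; pixels are square), "cx", "cy" (the principal point, pixels), "R" (3x3) and "t" (3): a world point X has camera coordinates R X + t. Camera axes: x right, y down, z forward; pixel columns grow to the right and rows downward; lengths in m; the calibration is good to about 2 mm. A picture is of the moment at which its call begins: read the wrist's pose just before it. camera_info takes no time and is no camera call; for the wrist camera it gives the pose at the moment of the call.
- bot.finish_job(): hands the job in, once; it reports no verdict.
The state is a dict: "time": time; "q": joint angles; "joint_vel": joint speeds; "joint_torque": joint torques, N m; "tool_pos": TCP position; "tcp_rot": TCP orientation; "wrist_force": force on the tool from outside, world axes, zero at the start; "torque": the same for the moment, N m; "width": opening from 0.0 (shut) to 1.0 (fully open).
Only numpy, scipy, OpenCV 4.12 (cv2) and the standard library are available. Lean on these libraries where they do the work, as an engineer would, in place of code of your own. Each camera call takes 0.05 s, during which the arm holds its last target. There are 200 camera calls.

TASK

Be my third hand while I change a card in the card cage: lift the red transport cap off the cage's release catch and set it upright, fully down in the rectangular pocket of the grey caddy. Then squeeze the release catch (blue and black paddles) so that the gate springs ajar, squeeze the gate's own catch (yellow and black paddles) and, gripping it, swing the gate past its detent until it stands wide open, nearly at its stop. The sprung gate will not stay there by itself, so finish while still squeezing those paddles and holding the gate wide and still; leave everything else on the bench alone.

Things in the scene. Friction and masses are not known exactly. Their poses are not given: they have to be found in the camera images.
- cage: aluminium card cage fixed to the bench, 120 deep (x), 150 wide (y), side plates 92 high, three boards in it. Origin: centre of its underside; x to its back, y to its left, z up; the gate closes its front (-x), the release catch stands on a dark console (top 94 above the bench) on its left side
- release_grip (a point): release catch: two upright paddles 18 wide (cage x), 4 thick, top 134 above the bench, first under the cap: blue (slides; on the cage side) and black (fixed; at +y), outer faces 32 apart, 23 when squeezed; spring 4 to 9 N. This point: 126 up, midway between the outer faces as squeezed, 11.5 inside black's. Close the fingers along its y (cage y), centred here, tips 105 or more up
- release_catch (a joint): slide of the release catch (m): 0 at rest, grows to 0.009 as blue is squeezed towards black; beyond about 0.006 its nose frees the gate, which springs ajar by itself; let go, the nose springs back behind the gate
- cap: loose red plastic transport cap, 29 (x) x 43 (y) x 44 high, 30 g, hollow, open below, walls 2.5; it stands on the console over both paddles of the release catch with 3 play all round, axes along the cage's (lift it 45 straight up to clear them). Origin: centre of its lower edge. Ribbed on all four sides
- caddy_hole0 (a point): centre of the mouth of the caddy's cap pocket, 20 above the bench: 36 (x) x 50 (y), 14 deep (floor 6 above the bench); takes the cap upright, open side down, its 29 side along x. Axes as the caddy's
- caddy: grey plastic caddy fixed to the bench, 58 (x) x 112 (y) x 20 high; cap pocket in its +y half, in its -y half three round holes, two with plugs standing up to 43 above the bench, 48 or more from the pocket's centre. Origin: centre of its underside
- gate_grip (a point): gate's own catch: two paddles on the gate, 18 wide (x), 4 thick, top 134 above the bench: black (fixed, nearer the hinge) and yellow (slides, nearer the free end), outer faces 32 apart, 23 when squeezed; spring 4 to 9 N. This point: 126 up, 89.5 from the hinge, midway as squeezed, 11.5 inside black's outer face; turns with the gate; y to its free end. Close the fingers along y
- gate_catch (a joint): slide of the gate's catch (m): 0 at rest, grows to 0.009 as yellow is squeezed towards black; beyond about 0.006 its nose clears the keeper and the gate can swing on
- gate_keeper (a point): middle of the top of the keeper that stops the ajar gate: dark steel block 8 (x) x 16 (y), fixed before the cage's front left edge, top 102 above the bench; the gate's paddles swing past beside it: keep the fingertips 105 or more above the bench
- gate_hinge (a point): on the gate's vertical hinge axis, at the cage's front right corner, 126 above the bench; turns with the gate
- gate (a joint): swing of the steel barred gate (rad): 0 shut; grows as its free end swings out to the front (anticlockwise from above); springs to about 0.17, ajar, stopped by the keeper; a ball detent resists from about 0.45 to 1.05 (2 N at the paddles); stop at 1.5. A spring pulls it back (1 N at the paddles): let go, it falls back on the detent, to about 1.0
- multimeter: the yellow hand meter, loose bystander, 142x68x41 mm; origin: centre of its underside; leave it alone
- tape_roll: the roll of yellow tape, loose bystander, 62x67x18 mm; origin: centre of its underside; leave it alone
- wick_reel: the small blue reel, loose bystander, 34x60x9 mm; origin: centre of its underside; leave it alone
- screwdriver_2: the yellow screwdriver, loose bystander, 21x158x21 mm; origin: centre of its underside; leave it alone
- marker: the marker pen, loose bystander, 14x130x15 mm; origin: centre of its underside; leave it alone
- brush: the brush with the wooden handle, loose bystander, 8x136x8 mm; origin: centre of its underside; leave it alone
- heat_sink: the finned aluminium heat sink, loose bystander, 34x50x25 mm; origin: centre of its underside; leave it alone
Mind the look-alikes: they are no part of the job. Several things have the shape of the cap; the one meant has the colours described above.

How it is judged:
By the outcome, as a careful person would: the job done as asked, in the order asked, and still so for the second after the job is handed in, while the arm keeps its last pose, push and grip.
It also fails if it takes over 51 s, if anything falls off the work surface, if the arm or the gripper's body presses on something with over 40 N, if the wrist force passes 120 N, or if a joint passes its speed limit or range.

## Working session

There is one attempt and no reset: what is moved stays moved. The work goes in short steps, Python scripts to look and compute and a tool call to move; the robot and the scene stay as the last step left them, time stands still between calls to the robot, and variables do not carry over. Pictures are saved under pics/ and viewed, about 8 in all and at most 12, crops included, and the job is handed in when it is done.

Besides the shell and the picture viewer there is one more tool, called after "Request:" as a command line: name --argument value ..., lists and objects as JSON in quotes. jog_arm: Moves the arm, as the interface text tells. Its arguments: {"type":"object","properties":{"motion":{"type":"array"},"fingers":{"type":"number"},"grip_force":{"type":"number"}},"required":["motion"]}

```bash
mkdir -p pics; ls; cat > h.py <<'E'
import numpy as np, cv2
from workcell import bot, viewer
def grab(n,save=None):
    i=viewer.camera_info(n); p,d=viewer.read_camera(n); p=np.array(p); d=np.array(d)
    if save: cv2.imwrite(f'pics/{save}.png',p[:,:,::-1]); np.savez(f'pics/{save}.npz',p=p,d=d,R=i['R'],t=i['t'],f=210/np.tan(np.radians(i['vertical_fov'])/2),cx=i['cx'],cy=i['cy'])
    return load(save)
def load(s): return np.load(f'pics/{s}.npz')
def pts(z):
    d=z['d']; v,u=np.mgrid[:d.shape[0],:d.shape[1]]
    c=np.stack([(u-z['cx'])/z['f']*d,(v-z['cy'])/z['f']*d,d],-1)
    return (c-z['t'])@z['R']
def ray(z,u,v,h):
    r=np.array([(u-z['cx'])/z['f'],(v-z['cy'])/z['f'],1])@z['R']; o=-z['t']@z['R']
    return o+r*(h-o[2])/r[2]
E
python3 - <<'E'
from h import *
s=bot.read_state();print(s)
a=grab('top','top0');b=grab('side','side0')
for z in(a,b):print(-z['t']@z['R'],z['R'],z['f'])
E
```

```text
pics
{'time': 0.0, 'q': array([-1.23694365e+00,  2.64749372e-01,  1.60536953e+00,  1.59337174e-05,
        1.27365549e+00, -3.68969789e-02]), 'joint_vel': array([-5.36973383e-04,  5.97671743e-04,  1.45996418e-03,  6.74626929e-05,
        5.36270786e-04, -1.24823443e-03]), 'joint_torque': array([-9.36964170e-04, -5.15117490e+01, -3.67315221e+01, -1.81564396e-04,
        1.31928729e-02, -2.34577465e-05]), 'tool_pos': array([ 0.24433348, -0.62846184,  0.22996695]), 'tcp_rot': array([-3.08564682e+00, -5.78637146e-01,  4.82983957e-04]), 'wrist_force': array([-0.19018606,  0.19906949, -0.39903929]), 'torque': array([-0.04103467, -0.02798975,  0.00342338]), 'width': 0.9989367230505728}
[0.40534045 0.06648619 1.50456585] [[ 0.00595243 -0.99991438  0.01165302]
 [-0.99594251 -0.0069744  -0.08972115]
 [ 0.08979474 -0.01107168 -0.99589875]] 541.6912572311743
[0.44883491 1.0748814  0.96450974] [[-0.99845132 -0.05026221 -0.02384684]
 [-0.01364557  0.63681698 -0.77089424]
 [ 0.05393292 -0.76937497 -0.63651661]] 412.4966922021818
```

View pics/top0.png

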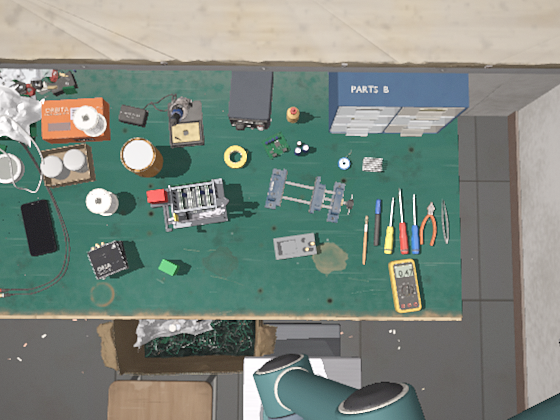

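View pics/side0.png

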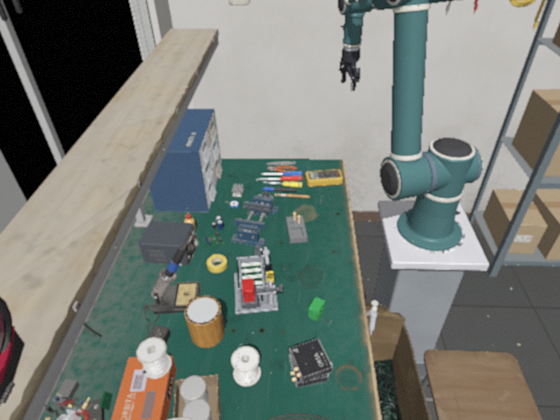

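Candidates for the cap in the top view: the red block on the console at (157,196) and the green block at (168,267). The description says red, so it's the first. The caddy is probably the grey block at (297,246). I'll check both in close crops.

```bash
python3 - <<'E'
from h import *
a=load('top0');P=pts(a)
im=a['p'][:,:,::-1]
c1=cv2.resize(im[170:245,135:240],None,fx=5.5,fy=5.5,interpolation=cv2.INTER_CUBIC)[:,:]
c2=cv2.resize(im[225:267,265:330],None,fx=5.5,fy=5.5,interpolation=cv2.INTER_CUBIC)
h=max(c1.shape[0],c2.shape[0]);w=max(c1.shape[1],c2.shape[1])
o=np.zeros((c1.shape[0]+c2.shape[0],w,3),np.uint8);o[:c1.shape[0],:c1.shape[1]]=c1;o[c1.shape[0]:,:c2.shape[1]]=c2
cv2.imwrite('pics/crop1.png',o[:,:]);print(o.shape)
hsv=cv2.cvtColor(im,cv2.COLOR_BGR2HSV)
red=((hsv[:,:,0]<8)|(hsv[:,:,0]>172))&(hsv[:,:,1]>150)&(hsv[:,:,2]>80)
red[:185]=0;red[:,:145]=0;red[210:]=0;red[:,170:]=0
v,u=np.where(red);q=P[red];print('cap',len(v),u.mean(),v.mean(),np.median(q,0),q[:,2].max());print(cv2.minAreaRect(np.c_[u,v].astype(np.float32)), ray(a,u.mean(),v.mean(),.138))
# caddy: height map
m=np.zeros(P.shape[:2],bool);m[228:264,268:326]=1;m&=(P[:,:,2]>.012)
v,u=np.where(m);r=cv2.minAreaRect((P[m][:,:2]*1000).astype(np.float32));print('caddy',len(v),r)
for y in range(228,266,2):print(' '.join('%3d'%(P[y,x,2]*1000) for x in range(268,328,2)))
E
```

```text
(643, 578, 3)
cap 72 160.48611111111111 197.98611111111111 [0.56577459 0.36166034 0.12920278] 0.1433903443822431
((156.80999755859375, 196.17001342773438), (13.01076602935791, 19.374725341796875), 81.8698959350586) [0.56980087 0.3672937  0.138     ]
caddy 610 ((448.1753845214844, 21.748477935791016), (69.90387725830078, 112.19468688964844), 9.401062965393066)
  2   7   3  -2   1  -2   0   0  -3   1   0  -4   2   0   5   6   0  -1  -1   1   0  -1   0  -1   2  -1   0   0   4  -1
 -2   5  -1   6   1  -6   1  -4  -3   1   0   5  -3   2   7   2  -3   0  -2  -2   4  -1  -1   0  -1   0  -4   1   2   1
  0   5  -4  -4   2  -2   2   2   1   0  -8  -3   1  -2  -2   2   1   0   0   4   3   6  -1  -5   6  -2   0   0   2   4
  1  -2   1  -1   2   2  -3  -1   5   0   0   3  -1  -6   1   3  -2   2   5  22  14  23  21   0   1   0   2   1  -4   1
 -1   0   0  -2   6  -1  -1   7  -2  -2   4  -1  19  20  24  19  24  22  21  20  21  19  25  22  -4   0  -5  -7  -2  -4
  0   1  -2  -1  -2  23  20  28  17  24  20  20  18  19  19  16  14  22  17  18  22  20  27  25   0   0   3   1   6   0
 -6  -3   0  18  2
[... 845 characters left out ...]
 20   7   3  10  -2  21  21  22  20  19  21  15  19  25  24  25  25  23  16   0   1  -1  -5  -2   3
  2  -2   0   0  17  27  14  21  20  26  20  18  25  21  27  18  19  11   1   2   0  -6   0  -2   2   5   2   0   2   2
  2   1   2   1  20  15  15  16  20  17   4   3  -1  -2   2   3   1  -1   6  -1   1   5   4  -1  -1   1   3   0   0   0
  1   1   5   1   0   3  -4   7  -4  -5   0  -2  -2   1  -1   0  -3   2   3   5   5   2   5   4  -1   3   1  -6   2  -1
  0  -2   2  -1  -4   0  -2 1504   3   0   0   1   1   1   1   0  -4 -10   0   0  -7   0  -4   0   0   2  -5   0   4   6
  0   1   0   1   0  -2   2   5   0  -3  -1  -1   3   0  -2   2   2  -7  -1   0  -5   0  -2  -2   1   1   1   1   0  -6
```

View pics/crop1.png

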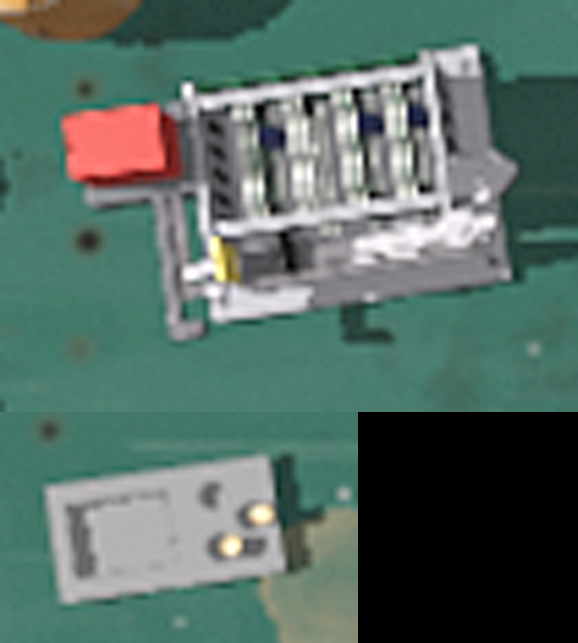

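The crops confirm it. The red cap is on the console at the cage's left, and the caddy's pocket is in its left (+y) half, with a yaw of roughly +9°. The other cap-shaped piece is green. Next I'll move over the caddy.

Request:
jog_arm --motion '[{"dx": 1.3,"dy": 3.7,"dz": 1},{"dx": 1.3,"dy": 3.7,"dz": 1},{"dx": 1.3,"dy": 3.7,"dz": 1},{"dx": 1.3,"dy": 3.7,"dz": 1},{"dx": 1.3,"dy": 3.7,"dz": 1},{"dx": 1.3,"dy": 3.7,"dz": 1},{"dx": 1.3,"dy": 3.7,"dz": 1},{"dx": 1.3,"dy": 3.7,"dz": 1},{"dx": 1.2,"dy": 3.7,"dz": 0.5,"turn": -0.06},{"dx": 1.2,"dy": 3.7,"dz": 0.5,"turn": -0.06},{"dx": 1.2,"dy": 3.7,"dz": 0.5,"turn": -0.06},{"dx": 1.2,"dy": 3.7,"turn": -0.05}]'

```text
validation failed for argument at $.mo...
```

Request:
jog_arm --motion '[{"dx": 0.8,"dy": 3.6},{"dx": 0.8,"dy": 3.6},{"dx": 0.8,"dy": 3.6},{"dx": 0.8,"dy": 3.6},{"dx": 0.6,"dy": 3.6},{"dx": 0.4,"dy": 2},{},{}]'

```text
validation failed for argument at $.mo...
```

```bash
python3 - <<'E'
from h import *
s=bot.read_state();print(s['time'],s['tool_pos'],s['q'])
z=grab('wrist','w1');print(-z['t']@z['R'],z['R'][2])
E
```

```text
0.1 [ 0.24437853 -0.62847535  0.23006426] [-1.23689281e+00  2.64688453e-01  1.60526543e+00  2.75995181e-05
  1.27373098e+00 -3.69228588e-02]
[ 0.30866235 -0.60325973  0.37154318] [-0.25316157 -0.09653847 -0.96259521]
```

View pics/w1.png

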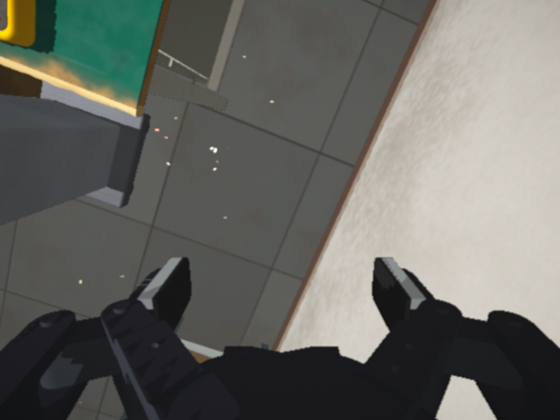

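The moves were refused because a validation step failed, so I'll retry with every key given in every row. This picture only shows the floor and the fingers from the start pose.

Request:
jog_arm --motion '[{"dx": 1.3,"dy": 3.7,"dz": 1.0,"turn": 0.0},{"dx": 1.3,"dy": 3.7,"dz": 1.0,"turn": 0.0},{"dx": 1.3,"dy": 3.7,"dz": 1.0,"turn": 0.0},{"dx": 1.3,"dy": 3.7,"dz": 1.0,"turn": 0.0},{"dx": 1.3,"dy": 3.7,"dz": 1.0,"turn": 0.0},{"dx": 1.3,"dy": 3.7,"dz": 1.0,"turn": 0.0},{"dx": 1.3,"dy": 3.7,"dz": 1.0,"turn": 0.0},{"dx": 1.3,"dy": 3.7,"dz": 1.0,"turn": 0.0},{"dx": 1.2,"dy": 3.7,"dz": 0.5,"turn": -0.06},{"dx": 1.2,"dy": 3.7,"dz": 0.5,"turn": -0.06},{"dx": 1.2,"dy": 3.7,"dz": 0.5,"turn": -0.06},{"dx": 1.2,"dy": 3.7,"dz": 0.0,"turn": -0.05}]'

```text
time: 1.15
tool_pos: [0.397, -0.1835, 0.3274]
tcp_rot: [3.133, 0.216, 0.003]
wrist_force: [1.1, -0.5, 0.2]
width: 1.001
```

Request:
jog_arm --motion '[{"dx": 0.5,"dy": 3.6,"dz": 0.0,"turn": 0.0},{"dx": 0.5,"dy": 3.6,"dz": 0.0,"turn": 0.0},{"dx": 0.5,"dy": 3.6,"dz": 0.0,"turn": 0.0},{"dx": 0.5,"dy": 3.6,"dz": 0.0,"turn": 0.0},{"dx": 0.5,"dy": 3.6,"dz": 0.0,"turn": 0.0},{"dx": 0.5,"dy": 2.0,"dz": 0.0,"turn": 0.0},{"dx": 0.0,"dy": 0.0,"dz": 0.0,"turn": 0.0},{"dx": 0.0,"dy": 0.0,"dz": 0.0,"turn": 0.0}]'

```text
time: 1.82
tool_pos: [0.4264, 0.0157, 0.326]
tcp_rot: [3.133, 0.226, -0.001]
wrist_force: [0.2, -0.2, 0.3]
width: 0.998
```

```bash
python3 - <<'E'
from h import *
s=bot.read_state();print(s['time'],s['tool_pos'],s['q'],s['tcp_rot'])
z=grab('wrist','w2');print(-z['t']@z['R'],z['R'][2],z['f'])
E
```

```text
1.8167 [0.4263691  0.01571416 0.32600688] [-2.11727924e-02 -2.67791881e-01  1.96334670e+00 -4.71297060e-04
  1.44663529e+00  1.40576690e+00] [ 3.13305357e+00  2.25836838e-01 -1.00256897e-03]
[0.494609   0.02626409 0.46740972] [-0.26879405 -0.03956741 -0.96238463] 305.29716387857934
```

View pics/w2.png

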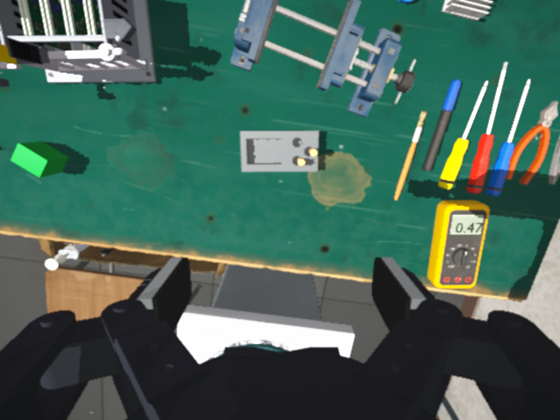

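Top edge of the caddy runs from about (240,132) to (319,130), with the pocket at about (247–281, 138–165). The tool is already nearly aligned with it. I'll measure it now.

```bash
python3 - <<'E'
from h import *
z=load('w2');im=z['p'][:,:,::-1]
hsv=cv2.cvtColor(im,cv2.COLOR_BGR2HSV)
m=np.zeros(im.shape[:2],np.uint8);s=(slice(122,180),slice(232,328))
m[s]=((hsv[s][:,:,1]<45)&(hsv[s][:,:,2]>90))*255
m=cv2.morphologyEx(m,cv2.MORPH_OPEN,np.ones((3,3)))
c=max(cv2.findContours(m,0,2)[0],key=cv2.contourArea)[:,0].astype(float)
w=np.array([ray(z,u,v,.02)[:2] for u,v in c])*1000
r=cv2.minAreaRect(w.astype(np.float32));print(r)
cv2.imwrite('pics/crop2.png',cv2.resize(im[122:182,232:328],None,fx=8,fy=8,interpolation=cv2.INTER_CUBIC))
E
```

```text
((454.4967041015625, 22.95392608642578), (57.064796447753906, 113.26834106445312), 8.289666175842285)
```

View pics/crop2.png

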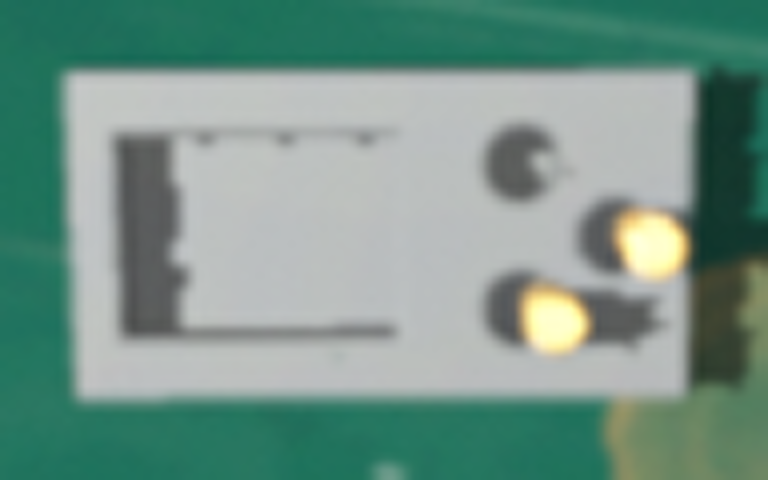

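```bash
python3 - <<'E'
from h import *
z=load('w2')
C=[ray(z,232+(u+.5)/8-.5,122+(v+.5)/8-.5,.02)[:2]*1000 for u,v in [(113,133),(398,132),(396,338),(121,339)]]
C=np.array(C);print(C,np.linalg.norm(C-np.roll(C,-1,0),axis=1),C.mean(0))
a=np.radians(8.3);Rm=np.array([[np.cos(a),-np.sin(a)],[np.sin(a),np.cos(a)]])
print((C.mean(0)-[454.5,22.95])@Rm)
E
```

```text
[[465.9537992   73.12905566]
 [473.46830371  22.75958886]
 [437.07710999  17.82094668]
 [429.65193578  67.5331522 ]] [50.92691787 36.72477592 50.26367067 36.73063332] [451.53778717  45.31068585]
[ 0.29671767 22.5540891 ]
```

Request:
jog_arm --motion '[{"dx": 0.6,"dy": 3.5,"dz": 0.0,"turn": 0.0},{"dx": 0.8,"dy": 3.5,"dz": 0.0,"turn": 0.0},{"dx": 0.8,"dy": 3.5,"dz": 0.0,"turn": 0.0},{"dx": 0.8,"dy": 3.5,"dz": 0.0,"turn": 0.0},{"dx": 0.8,"dy": 3.5,"dz": 0.0,"turn": 0.0},{"dx": 0.8,"dy": 3.5,"dz": 0.0,"turn": 0.0},{"dx": 0.8,"dy": 3.5,"dz": 0.0,"turn": 0.0},{"dx": 0.8,"dy": 3.5,"dz": 0.0,"turn": 0.0},{"dx": 0.8,"dy": 2.5,"dz": 0.0,"turn": 0.0},{"dx": 0.0,"dy": 0.0,"dz": 0.0,"turn": 0.0},{"dx": 0.0,"dy": 0.0,"dz": 0.0,"turn": 0.0},{"dx": 0.0,"dy": 0.0,"dz": 0.0,"turn": 0.0}]' --fingers 7.5

```text
time: 2.87
tool_pos: [0.497, 0.3182, 0.3258]
tcp_rot: [3.133, 0.219, -0.001]
wrist_force: [0.3, -0.8, -0.1]
width: 0.88
```

```bash
python3 - <<'E'
from h import *
s=bot.read_state();print(s['time'],s['tool_pos'],s['q'],s['tcp_rot'])
z=grab('wrist','w3');print(-z['t']@z['R'],z['R'][2],z['f'])
P=pts(z);im=z['p'][:,:,::-1]
hsv=cv2.cvtColor(im,cv2.COLOR_BGR2HSV)
red=((hsv[:,:,0]<8)|(hsv[:,:,0]>172))&(hsv[:,:,1]>120)&(hsv[:,:,2]>60)&(P[:,:,2]>.134)&(P[:,:,2]<.145)
m=cv2.morphologyEx(red.astype(np.uint8),cv2.MORPH_OPEN,np.ones((3,3)))
c=max(cv2.findContours(m,0,2)[0],key=cv2.contourArea)[:,0].astype(float)
print(c.mean(0)); w=np.array([ray(z,u,v,.138)[:2] for u,v in c])*1000
print(cv2.minAreaRect(w.astype(np.float32)))
E
```

```text
2.8667 [0.4969614  0.31815418 0.32583266] [ 5.27715604e-01  6.04859069e-02  1.66627309e+00 -8.09226967e-04
  1.41625884e+00  1.95932712e+00] [ 3.13263009e+00  2.18556831e-01 -1.45177924e-03]
[0.56527123 0.32853177 0.46723446] [-0.26912579 -0.03924762 -0.96230501] 305.29716387857934
[233.33333333  98.2       ]
((576.6090087890625, 379.8501892089844), (28.04564666748047, 42.50950241088867), 8.027148246765137)
```

View pics/w3.png

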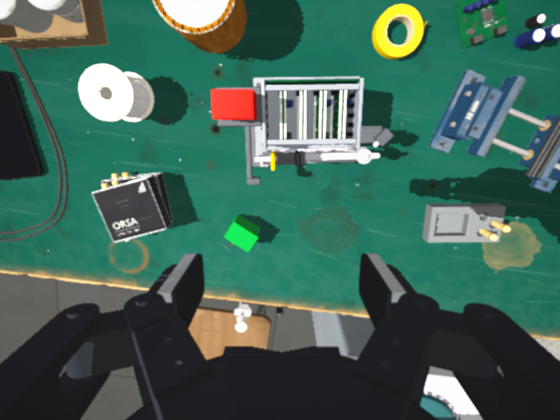

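Cap: 28×42.5 mm top measured at (576.6, 379.9), yaw 8°. Pocket: 36.7×50.5 mm at (451.5, 45.3), yaw 8.3°. Both match the given sizes. In this picture the red cap is at (233,104), the yellow paddle at (273,160) and the hinge at about (368,156). The green look-alike is at (242,233). I'll grasp the cap now.

Request:
jog_arm --motion '[{"dx": 2.0,"dy": 1.55,"dz": -2.5,"turn": 0.0},{"dx": 2.0,"dy": 1.55,"dz": -2.5,"turn": 0.0},{"dx": 2.0,"dy": 1.55,"dz": -2.5,"turn": 0.0},{"dx": 2.0,"dy": 1.55,"dz": -2.5,"turn": 0.0},{"dx": 0.0,"dy": 0.0,"dz": -1.5,"turn": 0.0},{"dx": 0.0,"dy": 0.0,"dz": -2.0,"turn": 0.0},{"dx": 0.0,"dy": 0.0,"dz": -2.0,"turn": 0.0},{"dx": 0.0,"dy": 0.0,"dz": -2.0,"turn": 0.0},{"dx": 0.0,"dy": 0.0,"dz": -2.0,"turn": 0.0},{"dx": 0.0,"dy": 0.0,"dz": -1.7,"turn": 0.0},{"dx": 0.0,"dy": 0.0,"dz": 0.0,"turn": 0.0},{"dx": 0.0,"dy": 0.0,"dz": 0.0,"turn": 0.0}]'

```text
time: 3.92
tool_pos: [0.5761, 0.3798, 0.1135]
tcp_rot: [3.133, 0.218, -0.004]
wrist_force: [0.4, -0.2, 0.4]
width: 0.88
```

Request:
jog_arm --motion '[{"dx": 0.0,"dy": 0.0,"dz": 0.0,"turn": 0.0},{"dx": 0.0,"dy": 0.0,"dz": 0.0,"turn": 0.0},{"dx": 0.0,"dy": 0.0,"dz": 0.0,"turn": 0.0},{"dx": 0.0,"dy": 0.0,"dz": 0.0,"turn": 0.0},{"dx": 0.0,"dy": 0.0,"dz": 0.0,"turn": 0.0},{"dx": 0.0,"dy": 0.0,"dz": 0.0,"turn": 0.0},{"dx": 0.0,"dy": 0.0,"dz": 0.0,"turn": 0.0},{"dx": 0.0,"dy": 0.0,"dz": 0.0,"turn": 0.0}]' --fingers 3.0 --grip_force 25

```text
time: 4.58
tool_pos: [0.578, 0.3824, 0.1167]
tcp_rot: [-3.133, -0.221, -0.005]
wrist_force: [0.5, -2.2, 7.0]
width: 0.495
```

Request:
jog_arm --motion '[{"dx": 0.0,"dy": 0.0,"dz": 0.5,"turn": 0.0},{"dx": 0.0,"dy": 0.0,"dz": 1.0,"turn": 0.0},{"dx": 0.0,"dy": 0.0,"dz": 1.0,"turn": 0.0},{"dx": 0.0,"dy": 0.0,"dz": 1.5,"turn": 0.0},{"dx": 0.0,"dy": 0.0,"dz": 1.5,"turn": 0.0},{"dx": 0.0,"dy": 0.0,"dz": 2.0,"turn": 0.0},{"dx": 0.0,"dy": 0.0,"dz": 1.5,"turn": 0.0},{"dx": 0.0,"dy": 0.0,"dz": 0.0,"turn": 0.0},{"dx": 0.0,"dy": 0.0,"dz": 0.0,"turn": 0.0}]'

```text
time: 5.33
tool_pos: [0.5776, 0.3826, 0.2068]
tcp_rot: [-3.132, -0.221, -0.006]
wrist_force: [-0.3, 0.1, -1.7]
width: 0.498
```

```bash
python3 - <<'E'
from h import *
s=bot.read_state();print(s['time'],s['tool_pos'],s['wrist_force'],s['tcp_rot'],s['width'])
z=grab('wrist','w4')
P=pts(z);im=z['p'][:,:,::-1]
hsv=cv2.cvtColor(im,cv2.COLOR_BGR2HSV)
red=((hsv[:,:,0]<8)|(hsv[:,:,0]>172))&(hsv[:,:,1]>120)&(hsv[:,:,2]>60)
q=P[red&(P[:,:,2]>.1)]
print(len(q),np.percentile(q,[1,50,99],axis=0),np.histogram(q[:,2],20))
E
```

```text
5.3333 [0.57758201 0.38256805 0.20683146] [-0.30982406  0.06480314 -1.74360395] [-3.13188466 -0.22101045 -0.00575322] 0.49780560042661826
8215 [[0.56148853 0.36208141 0.18613016]
 [0.58365042 0.38368167 0.22652071]
 [0.59304152 0.40494384 0.22821449]] (array([ 323,  424,  467,  582,  719, 5674,    0,    0,    0,    0,    0,
          0,    0,    0,    0,    0,    0,    0,    0,   26]), array([0.18332561, 0.19158763, 0.19984965, 0.20811166, 0.21637368,
       0.22463569, 0.23289771, 0.24115972, 0.24942174, 0.25768376,
       0.26594577, 0.27420779, 0.2824698 , 0.29073182, 0.29899383,
       0.30725585, 0.31551787, 0.32377988, 0.3320419 , 0.34030391,
       0.34856593]))
```

View pics/w4.png

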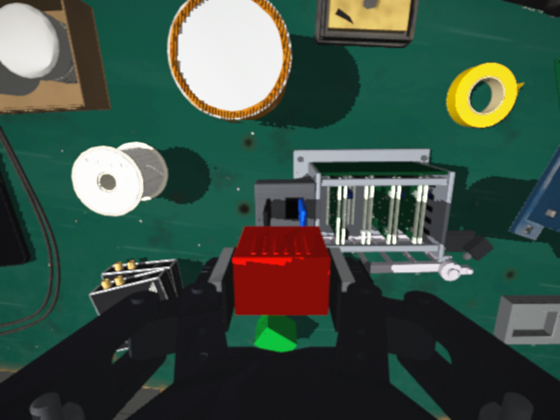

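The cap is held straight at (283,270), and the black and blue paddles are now bare behind it at (267–303, 212). I'll locate the cap relative to the TCP.

```bash
python3 - <<'E'
from h import *
z=load('w4');P=pts(z);im=z['p'][:,:,::-1]
hsv=cv2.cvtColor(im,cv2.COLOR_BGR2HSV)
red=((hsv[:,:,0]<8)|(hsv[:,:,0]>172))&(hsv[:,:,1]>120)&(P[:,:,2]>.2235)&(P[:,:,2]<.232)
m=cv2.morphologyEx(red.astype(np.uint8),cv2.MORPH_OPEN,np.ones((3,3)))
c=max(cv2.findContours(m,0,2)[0],key=cv2.contourArea)[:,0].astype(float)
h=np.median(P[m>0][:,2]);w=np.array([ray(z,u,v,h)[:2] for u,v in c])*1000
r=cv2.minAreaRect(w.astype(np.float32));print(h,r, np.array([451.5,45.3])-r[0])
E
```

```text
0.22686974967137696 ((576.9984130859375, 383.06268310546875), (29.7135066986084, 43.536319732666016), 8.180350303649902) [-125.49841309 -337.76268311]
```

Request:
jog_arm --motion '[{"dx": -0.55,"dy": -1.58,"dz": 0.0,"turn": 0.0},{"dx": -1.2,"dy": -3.2,"dz": 0.0,"turn": 0.0},{"dx": -1.2,"dy": -3.2,"dz": 0.0,"turn": 0.0},{"dx": -1.2,"dy": -3.2,"dz": 0.0,"turn": 0.0},{"dx": -1.2,"dy": -3.2,"dz": 0.0,"turn": 0.0},{"dx": -1.2,"dy": -3.2,"dz": 0.0,"turn": 0.0},{"dx": -1.2,"dy": -3.2,"dz": 0.0,"turn": 0.0},{"dx": -1.2,"dy": -3.2,"dz": 0.0,"turn": 0.0},{"dx": -1.2,"dy": -3.2,"dz": 0.0,"turn": 0.0},{"dx": -1.2,"dy": -3.2,"dz": -2.0,"turn": 0.0},{"dx": -1.2,"dy": -3.2,"dz": -2.0,"turn": 0.0},{"dx": 0.0,"dy": -0.2,"dz": -2.0,"turn": 0.0}]'

```text
time: 6.38
tool_pos: [0.4477, 0.0401, 0.1422]
tcp_rot: [3.132, 0.216, -0.005]
wrist_force: [0.8, 0.4, -1.0]
width: 0.498
```

Request:
jog_arm --motion '[{"dx": 0.0,"dy": 0.0,"dz": -2.0,"turn": 0.0},{"dx": 0.0,"dy": 0.0,"dz": -2.0,"turn": 0.0},{"dx": 0.0,"dy": 0.0,"dz": -2.0,"turn": 0.0},{"dx": 0.0,"dy": 0.0,"dz": -1.0,"turn": 0.0},{"dx": 0.0,"dy": 0.0,"dz": 0.0,"turn": 0.0},{"dx": 0.0,"dy": 0.0,"dz": 0.0,"turn": 0.0}]'

```text
time: 6.88
tool_pos: [0.4501, 0.0441, 0.0734]
tcp_rot: [-3.134, -0.221, 0.004]
wrist_force: [0.3, 0.3, -0.6]
width: 0.494
```

Request:
jog_arm --motion '[{"dx": 0.2,"dy": 0.1,"dz": -1.0,"turn": 0.0},{"dx": 0.0,"dy": 0.0,"dz": -1.0,"turn": 0.0},{"dx": 0.0,"dy": 0.0,"dz": -0.7,"turn": 0.0},{"dx": 0.0,"dy": 0.0,"dz": -0.5,"turn": 0.0},{"dx": 0.0,"dy": 0.0,"dz": -0.5,"turn": 0.0},{"dx": 0.0,"dy": 0.0,"dz": -0.5,"turn": 0.0},{"dx": 0.0,"dy": 0.0,"dz": 0.0,"turn": 0.0},{"dx": 0.0,"dy": 0.0,"dz": 0.0,"turn": 0.0}]'

```text
time: 7.55
tool_pos: [0.4528, 0.0451, 0.032]
tcp_rot: [-3.134, -0.221, 0.001]
wrist_force: [0.3, 0.0, -0.9]
width: 0.493
```

Request:
jog_arm --motion '[{"dx": 0.0,"dy": 0.0,"dz": -0.2,"turn": 0.0},{"dx": 0.0,"dy": 0.0,"dz": -0.1,"turn": 0.0},{"dx": 0.0,"dy": 0.0,"dz": 0.0,"turn": 0.0},{"dx": 0.0,"dy": 0.0,"dz": 0.0,"turn": 0.0}]'

```text
time: 7.88
tool_pos: [0.4532, 0.0451, 0.0294]
tcp_rot: [3.134, 0.221, 0.0]
wrist_force: [0.3, -0.9, -0.7]
width: 0.502
```

Request:
jog_arm --motion '[{"dx": 0.0,"dy": 0.0,"dz": 0.0,"turn": 0.0},{"dx": 0.0,"dy": 0.0,"dz": 0.0,"turn": 0.0},{"dx": 0.0,"dy": 0.0,"dz": 0.0,"turn": 0.0},{"dx": 0.0,"dy": 0.0,"dz": 0.0,"turn": 0.0}]' --fingers 5.2

```text
time: 8.22
tool_pos: [0.4532, 0.0451, 0.0294]
tcp_rot: [3.134, 0.221, 0.0]
wrist_force: [-1.2, -0.4, 0.5]
width: 0.609
```

Request:
jog_arm --motion '[{"dx": 0.0,"dy": 0.0,"dz": 0.5,"turn": 0.0},{"dx": 0.0,"dy": 0.0,"dz": 1.0,"turn": 0.0},{"dx": 0.0,"dy": 0.0,"dz": 1.5,"turn": 0.0},{"dx": 0.0,"dy": 0.0,"dz": 2.0,"turn": 0.0},{"dx": 0.0,"dy": 0.0,"dz": 3.0,"turn": 0.0},{"dx": 0.0,"dy": 0.0,"dz": 3.5,"turn": 0.0},{"dx": 0.0,"dy": 0.0,"dz": 3.5,"turn": 0.0},{"dx": 0.0,"dy": 0.0,"dz": 3.0,"turn": 0.0},{"dx": 0.0,"dy": 0.0,"dz": 0.0,"turn": 0.0},{"dx": 0.0,"dy": 0.0,"dz": 0.0,"turn": 0.0}]'

```text
time: 9.05
tool_pos: [0.4551, 0.0452, 0.213]
tcp_rot: [3.134, 0.221, 0.011]
wrist_force: [-0.3, 0.4, -0.6]
width: 0.609
```

```bash
python3 - <<'E'
from h import *
s=bot.read_state();print(s['time'],s['tool_pos'],s['wrist_force'],s['tcp_rot'],s['width'])
z=grab('wrist','w5');P=pts(z);im=z['p'][:,:,::-1]
hsv=cv2.cvtColor(im,cv2.COLOR_BGR2HSV)
red=((hsv[:,:,0]<8)|(hsv[:,:,0]>172))&(hsv[:,:,1]>120)&(P[:,:,2]>.03)&(P[:,:,2]<.15)&(np.hypot(P[:,:,0]-.4515,P[:,:,1]-.0453)<.04)
q=P[red];print(len(q),np.histogram(q[:,2],10),np.median(q,0))
m=(red&(P[:,:,2]>.047)).astype(np.uint8)
c=max(cv2.findContours(m,0,2)[0],key=cv2.contourArea)[:,0].astype(float)
w=np.array([ray(z,u,v,.05)[:2] for u,v in c])*1000
print(cv2.minAreaRect(w.astype(np.float32)),c.mean(0))
E
```

```text
9.05 [0.45507878 0.0451873  0.21295926] [-0.28488238  0.36837954 -0.62831997] [3.13363336 0.22102641 0.01081305] 0.6089715262775645
1262 (array([ 14,   6,  18,  17,   7,  25,  10,  22, 817, 326]), array([0.03043296, 0.0325197 , 0.03460645, 0.03669319, 0.03877994,
       0.04086669, 0.04295343, 0.04504018, 0.04712692, 0.04921367,
       0.05130041])) [0.45349104 0.04526296 0.04874818]
((452.25628662109375, 44.901878356933594), (28.373645782470703, 42.37238693237305), 8.100577354431152) [282.25925926 192.37037037]
```

The cap is seated: its top is at 49 mm (50 expected), centred and upright. Now I'll go back to the cage to look at the catches.

Request:
jog_arm --motion '[{"dx": 1.0,"dy": 2.8,"dz": 1.0,"turn": 0.0},{"dx": 1.0,"dy": 3.2,"dz": 1.0,"turn": 0.0},{"dx": 1.0,"dy": 3.2,"dz": 1.0,"turn": 0.0},{"dx": 1.0,"dy": 3.2,"dz": 1.0,"turn": 0.0},{"dx": 1.0,"dy": 3.2,"dz": 1.0,"turn": 0.0},{"dx": 1.0,"dy": 3.2,"dz": 0.0,"turn": 0.0},{"dx": 1.0,"dy": 3.2,"dz": 0.0,"turn": 0.0},{"dx": 1.0,"dy": 3.2,"dz": 0.0,"turn": 0.0},{"dx": 1.0,"dy": 3.2,"dz": 0.0,"turn": 0.0},{"dx": 1.0,"dy": 2.5,"dz": 0.0,"turn": 0.0},{"dx": 0.0,"dy": 0.0,"dz": 0.0,"turn": 0.0},{"dx": 0.0,"dy": 0.0,"dz": 0.0,"turn": 0.0}]'

```text
time: 10.1
tool_pos: [0.552, 0.3546, 0.2562]
tcp_rot: [3.131, 0.224, -0.007]
wrist_force: [-0.8, -0.7, 0.4]
width: 0.609
```

```bash
python3 - <<'E'
from h import *
s=bot.read_state();print(s['time'],s['tool_pos'],s['wrist_force'],s['tcp_rot'],s['width'],s['q'])
z=grab('wrist','w6');im=z['p'][:,:,::-1]
cv2.imwrite('pics/c6.png',cv2.resize(im[130:300,190:450],None,fx=3,fy=3,interpolation=cv2.INTER_CUBIC))
E
```

```text
10.1 [0.55199429 0.35455513 0.25624761] [-0.78684296 -0.74947666  0.42312085] [ 3.13111723  0.22392464 -0.0069363 ] 0.609193344566372 [ 5.33120739e-01  2.18041073e-01  1.61425938e+00 -2.51615977e-04
  1.31434947e+00  1.96119282e+00]
```

View pics/c6.png

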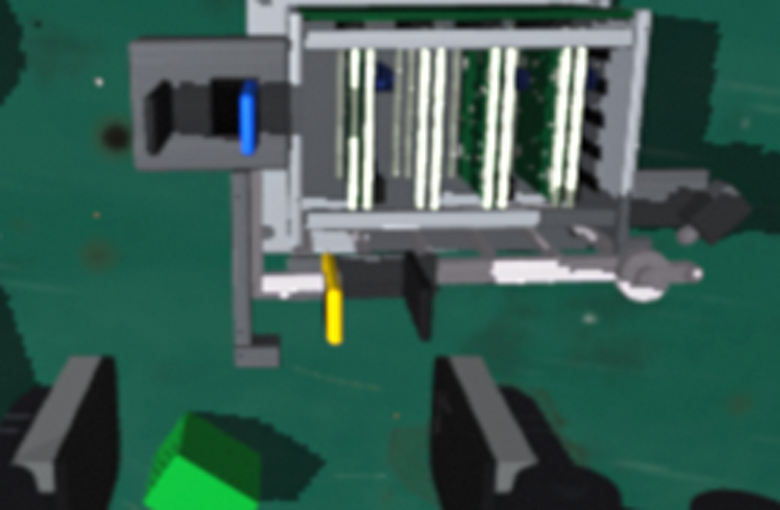

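In the crop, blue is at (249,80–155), black at (158,80–153), yellow at (333,255–345), gate black at (420,255–338) and the hinge knob at about (643,275). I'll turn those into positions.

```bash
python3 - <<'E'
from h import *
z=load('w6');im=z['p'][:,:,::-1];P=pts(z)
hsv=cv2.cvtColor(im,cv2.COLOR_BGR2HSV)
a=np.radians(8.1);Rm=np.array([[np.cos(a),-np.sin(a)],[np.sin(a),np.cos(a)]]) # cage->world
def up(n):return 190+(n[0]+.5)/3-.5,130+(n[1]+.5)/3-.5
hs=hsv
for n,m in [('blue',(hs[...,0]>100)&(hs[...,0]<125)&(hs[...,1]>130)&(hs[...,2]>90)),('yellow',(hs[...,0]>20)&(hs[...,0]<35)&(hs[...,1]>130)&(hs[...,2]>90))]:
    s=np.zeros_like(m);s[150:195,260:290]=n=='blue';s[205:255,285:315]=n=='yellow'
    m=m&s;v,u=np.where(m)
    w=np.array([ray(z,x,y,.134)[:2] for x,y in zip(u,v)])*1000@Rm   # cage axes, rotated only
    print(n,len(v),u.min(),u.max(),v.min(),v.max(),'x',np.percentile(w[:,0],[0,5,95,100]).round(1),'y',np.percentile(w[:,1],[0,5,50,95,100]).round(1))
    low=w[:,0]<w[:,0].min()+14
    print('   top part y',np.percentile(w[low][:,1],[2,50,98]).round(1), 'z med',np.median(P[m][:,2]))
for n,p,h in [('relblack outer low',(147,152),.134),('relblack outer up',(146,95),.134),('relblack top inner low',(160,152),.134),('blue outer low',(256,153),.134),('yel outer low',(328,344),.134),('yel low right',(342,344),.134),('gblk low l',(419,338),.134),('gblk low r',(433,338),.134),('hinge',(643,275),.126),('hinge .1',(643,275),.1)]:
    w=ray(z,*up(p),h)[:2]*1000;print(n,w.round(1),(w@Rm).round(1))
x,y=up((643,275));print('hinge z',P[int(y)-3:int(y)+4,int(x)-3:int(x)+4,2].round(3))
E
```

```text
blue 125 269 274 157 181 x [615.7 616.6 635.5 636.5] y [279.7 279.7 281.5 283.9 284.1]
   top part y [279.7 281.5 284.1] z med 0.1319246833127834
yellow 154 297 303 215 244 x [556.5 558.1 583.1 584.6] y [253.2 253.3 256.  258.2 259.2]
   top part y [253.2 255.2 258. ] z med 0.12915405029752786
relblack outer low [566.3 394.4] [616.3 310.7]
relblack outer up [582.8 396.4] [632.8 310.4]
relblack top inner low [566.9 390.7] [616.3 306.9]
blue outer low [570.6 362.9] [616.  278.9]
yel outer low [514.4 332.6] [556.1 256.8]
yel low right [515.  328.3] [556.1 252.5]
gblk low l [520.4 305.1] [558.2 228.8]
gblk low r [521.  300.8] [558.2 224.4]
hinge [548. 238.] [576.1 158.4]
hinge .1 [541.1 225.8] [567.5 147.3]
hinge z [[0.102 0.102 0.103 0.1   0.102 0.102 0.101]
 [0.1   0.101 0.101 0.102 0.105 0.104 0.104]
 [0.102 0.101 0.102 0.103 0.106 0.105 0.104]
 [0.102 0.102 0.104 0.106 0.104 0.105 0.105]
 [0.102 0.103 0.105 0.106 0.104 0.104 0.105]
 [0.101 0.102 0.104 0.104 0.105 0.104 0.105]
 [0.102 0.102 0.105 0.105 0.105 0.105 0.105]]
```

Release paddles: outer faces 31.6 mm apart, squeezed centre at (576.6, 384.2), which agrees with the cap's centre. Gate paddles: 32.5 mm apart, and the hinge estimate is consistent. Now I'll squeeze the release catch.

Request:
jog_arm --motion '[{"dx": 0.8,"dy": 1.0,"dz": -1.0,"turn": 0.0},{"dx": 0.8,"dy": 1.0,"dz": -1.5,"turn": 0.0},{"dx": 0.8,"dy": 0.9,"dz": -1.5,"turn": 0.0},{"dx": 0.0,"dy": 0.0,"dz": -2.0,"turn": 0.0},{"dx": 0.0,"dy": 0.0,"dz": -2.0,"turn": 0.0},{"dx": 0.0,"dy": 0.0,"dz": -2.0,"turn": 0.0},{"dx": 0.0,"dy": 0.0,"dz": -1.5,"turn": 0.0},{"dx": 0.0,"dy": 0.0,"dz": 0.0,"turn": 0.0},{"dx": 0.0,"dy": 0.0,"dz": 0.0,"turn": 0.0}]' --fingers 5.6

```text
time: 10.9
tool_pos: [0.5761, 0.3815, 0.143]
tcp_rot: [3.132, 0.219, -0.004]
wrist_force: [0.7, 0.8, 0.6]
width: 0.654
```

Request:
jog_arm --motion '[{"dx": 0.05,"dy": 0.27,"dz": -0.5,"turn": 0.0},{"dx": 0.0,"dy": 0.0,"dz": -1.2,"turn": 0.0},{"dx": 0.0,"dy": 0.0,"dz": -1.2,"turn": 0.0},{"dx": 0.0,"dy": 0.0,"dz": 0.0,"turn": 0.0},{"dx": 0.0,"dy": 0.0,"dz": 0.0,"turn": 0.0}]'

```text
time: 11.32
tool_pos: [0.5766, 0.3852, 0.1136]
tcp_rot: [3.132, 0.221, -0.004]
wrist_force: [0.2, -0.5, 0.2]
width: 0.654
```

Request:
jog_arm --motion '[{"dx": 0.0,"dy": 0.0,"dz": 0.0,"turn": 0.0},{"dx": 0.0,"dy": 0.0,"dz": 0.0,"turn": 0.0},{"dx": 0.0,"dy": 0.0,"dz": 0.0,"turn": 0.0},{"dx": 0.0,"dy": 0.0,"dz": 0.0,"turn": 0.0},{"dx": 0.0,"dy": 0.0,"dz": 0.0,"turn": 0.0},{"dx": 0.0,"dy": 0.0,"dz": 0.0,"turn": 0.0},{"dx": 0.0,"dy": 0.0,"dz": 0.0,"turn": 0.0},{"dx": 0.0,"dy": 0.0,"dz": 0.0,"turn": 0.0},{"dx": 0.0,"dy": 0.0,"dz": 0.0,"turn": 0.0},{"dx": 0.0,"dy": 0.0,"dz": 0.0,"turn": 0.0}]' --fingers 1.8 --grip_force 25

```text
time: 12.15
tool_pos: [0.578, 0.3851, 0.1164]
tcp_rot: [3.133, 0.221, 0.001]
wrist_force: [-1.7, -4.9, 4.6]
width: 0.248
```

Fully squeezed at about 21–23 mm. I'll check numerically that the gate sprang ajar.

```bash
cat >> h.py <<'E'
a8=np.radians(8.1);Rm=np.array([[np.cos(a8),-np.sin(a8)],[np.sin(a8),np.cos(a8)]])
def yellow(z):
    hs=cv2.cvtColor(z['p'][:,:,::-1].copy(),cv2.COLOR_BGR2HSV);P=pts(z)
    m=(hs[...,0]>20)&(hs[...,0]<35)&(hs[...,1]>130)&(hs[...,2]>80)&(P[...,2]>.1)&(P[...,2]<.15)&(P[...,0]<.62)&(P[...,1]>.1)&(P[...,1]<.45)
    v,u=np.where(m);w=np.array([ray(z,x,y,.134)[:2] for x,y in zip(u,v)])*1000@Rm
    return len(v),np.median(P[m],0),w
E
python3 - <<'E'
from h import *
for n in('wrist','top'):
    z=grab(n,'sq_'+n)
    try:
        k,md,w=yellow(z);print(n,k,md,np.percentile(w,[1,50,99],axis=0).round(1))
    except Exception as e:print(n,e)
k,md,w=yellow(load('top0'));print(k,md,np.percentile(w,[1,50,99],axis=0).round(1))
E
```

```text
wrist matmul: Input operand 1 has a mismatch in its core dimension 0, with gufunc signature (n?,k),(k,m?)->(n?,m?) (size 2 is different from 0)
top 10 [0.50560678 0.32484033 0.12627504] [[539.3 246.1]
 [546.3 249.7]
 [552.9 251.9]]
12 [0.52245711 0.32942819 0.13196316] [[555.2 249. ]
 [563.2 251.3]
 [570.7 253.3]]
```

The gate is ajar: the yellow paddle moved about 17 mm outward. I'll release, lift and look at the gate paddles.

Request:
jog_arm --motion '[{"dx": 0.0,"dy": 0.0,"dz": 0.0,"turn": 0.0},{"dx": 0.0,"dy": 0.0,"dz": 0.0,"turn": 0.0},{"dx": 0.0,"dy": 0.0,"dz": 0.0,"turn": 0.0},{"dx": 0.0,"dy": 0.0,"dz": 0.0,"turn": 0.0},{"dx": 0.0,"dy": 0.0,"dz": 1.0,"turn": 0.0},{"dx": 0.0,"dy": 0.0,"dz": 2.0,"turn": 0.0},{"dx": 0.0,"dy": 0.0,"dz": 2.5,"turn": 0.0},{"dx": -1.0,"dy": -1.0,"dz": 2.5,"turn": 0.05},{"dx": -2.0,"dy": -2.0,"dz": 2.0,"turn": 0.06},{"dx": -2.0,"dy": -2.0,"dz": 2.0,"turn": 0.06},{"dx": 0.0,"dy": 0.0,"dz": 0.0,"turn": 0.0},{"dx": 0.0,"dy": 0.0,"dz": 0.0,"turn": 0.0}]' --fingers 5.6

```text
time: 13.25
tool_pos: [0.5283, 0.3363, 0.2387]
tcp_rot: [-3.101, -0.484, -0.008]
wrist_force: [0.2, -0.3, -0.6]
width: 0.653
```

```bash
python3 - <<'E'
from h import *
s=bot.read_state();print(s['time'],s['tool_pos'],s['wrist_force'],s['tcp_rot'],s['width'],s['q'])
z=grab('wrist','w7');im=z['p'][:,:,::-1]
k,md,w=yellow(z);print(k,md,np.percentile(w,[1,50,99],axis=0).round(1))
cv2.imwrite('pics/c7.png',cv2.resize(im[120:290,190:450],None,fx=3,fy=3,interpolation=cv2.INTER_CUBIC))
E
```

```text
13.25 [0.52827591 0.33634742 0.23866294] [ 0.17030454 -0.3203523  -0.62865119] [-3.10138875 -0.48438888 -0.00843868] 0.6534103326140642 [5.26933996e-01 1.64380631e-01 1.70989667e+00 4.84772970e-04
 1.26136380e+00 1.78771845e+00]
134 [0.51115841 0.32896459 0.13182602] [[540.7 250.3]
 [552.8 254. ]
 [566.4 257.4]]
```

View pics/c7.png

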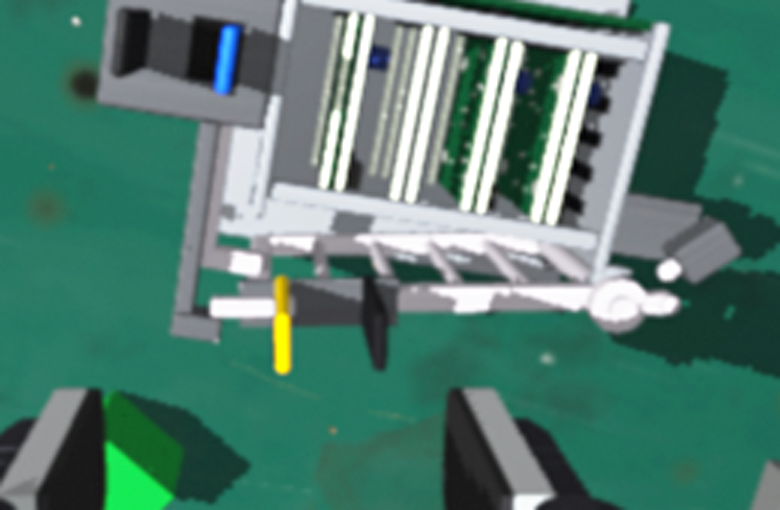

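The gate is ajar and parallel to the tool's jaw axis. Yellow's lower end is at crop (283,373), black's at (380,367).

```bash
python3 - <<'E'
from h import *
z=load('w7')
th=np.radians(17.8);ey=np.array([-np.sin(th),np.cos(th)]);ex=np.array([np.cos(th),np.sin(th)])
def W(u,v,h=.134):return ray(z,190+(u+.5)/3-.5,120+(v+.5)/3-.5,h)[:2]*1000
Y=W(276,372);B=W(386,367);Yi=W(291,372);Bi=W(373,367)
for n,p in zip('Y B Yi Bi'.split(),(Y,B,Yi,Bi)):print(n,p.round(1),'along ey',(p@ey).round(1),'ex',(p@ex).round(1))
g=B@ey+11.5;x=(Y@ex+B@ex)/2+9;G=g*ey+x*ex;H=G-89.5*ey
print('grip',G,'hinge',H, 'hinge from shut view',Rm@np.array([567,146.6]))
print('knob',W(617,303,.105))
E
```

```text
Y [498.6 327.1] along ey 159.0 ex 574.7
B [509.8 297.4] along ey 127.3 ex 576.3
Yi [500.  322.9] along ey 154.6 ex 574.7
Bi [508.6 301. ] along ey 131.1 ex 576.3
grip [514.10194005 310.85480139] hinge [541.46166984 225.63922074] hinge from shut view [540.68729332 225.02846673]
knob [542.6168241  228.28284007]
```

Both views put the hinge at about (541, 225). Grip point is (514.1, 310.9).

Request:
jog_arm --motion '[{"dx": -0.7,"dy": -1.1,"dz": -1.0,"turn": 0.0},{"dx": -0.7,"dy": -1.4,"dz": -2.0,"turn": 0.0},{"dx": 0.0,"dy": 0.0,"dz": -2.5,"turn": 0.0},{"dx": 0.0,"dy": 0.0,"dz": -2.5,"turn": 0.0},{"dx": 0.0,"dy": 0.0,"dz": -1.5,"turn": 0.0},{"dx": 0.0,"dy": 0.0,"dz": 0.0,"turn": 0.0},{"dx": 0.0,"dy": 0.0,"dz": 0.0,"turn": 0.0}]'

```text
time: 13.88
tool_pos: [0.5127, 0.3107, 0.1379]
tcp_rot: [3.103, 0.486, -0.007]
wrist_force: [-0.1, 0.2, 0.4]
width: 0.659
```

Request:
jog_arm --motion '[{"dx": 0.1,"dy": 0.0,"dz": -0.4,"turn": 0.0},{"dx": 0.0,"dy": 0.0,"dz": -1.0,"turn": 0.0},{"dx": 0.0,"dy": 0.0,"dz": -1.0,"turn": 0.0},{"dx": 0.0,"dy": 0.0,"dz": 0.0,"turn": 0.0},{"dx": 0.0,"dy": 0.0,"dz": 0.0,"turn": 0.0}]'

```text
time: 14.3
tool_pos: [0.5139, 0.3104, 0.1154]
tcp_rot: [3.103, 0.486, -0.003]
wrist_force: [0.3, -0.7, -0.2]
width: 0.655
```

Request:
jog_arm --motion '[{"dx": 0.0,"dy": 0.0,"dz": 0.0,"turn": 0.0},{"dx": 0.0,"dy": 0.0,"dz": 0.0,"turn": 0.0},{"dx": 0.0,"dy": 0.0,"dz": 0.0,"turn": 0.0},{"dx": 0.0,"dy": 0.0,"dz": 0.0,"turn": 0.0},{"dx": 0.0,"dy": 0.0,"dz": 0.0,"turn": 0.0},{"dx": 0.0,"dy": 0.0,"dz": 0.0,"turn": 0.0},{"dx": 0.0,"dy": 0.0,"dz": 0.0,"turn": 0.0},{"dx": 0.0,"dy": 0.0,"dz": 0.0,"turn": 0.0},{"dx": 0.0,"dy": 0.0,"dz": 0.0,"turn": 0.0},{"dx": 0.0,"dy": 0.0,"dz": 0.0,"turn": 0.0}]' --fingers 1.8 --grip_force 35

```text
time: 15.13
tool_pos: [0.5158, 0.3106, 0.1179]
tcp_rot: [-3.104, -0.486, -0.004]
wrist_force: [0.6, -2.8, 6.4]
width: 0.253
```

Squeezed at the same opening as the release catch. I'll swing along the arc about the hinge, checking part way.

Request:
jog_arm --motion '[{"dx": -0.67,"dy": -0.25,"dz": 0.0,"turn": 0.08},{"dx": -0.65,"dy": -0.29,"dz": 0.0,"turn": 0.08},{"dx": -0.63,"dy": -0.36,"dz": 0.0,"turn": 0.08},{"dx": -0.59,"dy": -0.4,"dz": 0.0,"turn": 0.08},{"dx": 0.0,"dy": 0.0,"dz": 0.0,"turn": 0.0},{"dx": 0.0,"dy": 0.0,"dz": 0.0,"turn": 0.0}]'

```text
time: 15.63
tool_pos: [0.4901, 0.2984, 0.1179]
tcp_rot: [-2.986, -0.973, -0.005]
wrist_force: [-0.2, 0.9, 6.2]
width: 0.255
```

Request:
jog_arm --motion '[{"dx": -0.56,"dy": -0.44,"dz": 0.0,"turn": 0.08},{"dx": -0.52,"dy": -0.49,"dz": 0.0,"turn": 0.08},{"dx": -0.49,"dy": -0.53,"dz": 0.0,"turn": 0.08},{"dx": -0.44,"dy": -0.56,"dz": 0.0,"turn": 0.08},{"dx": -0.39,"dy": -0.6,"dz": 0.0,"turn": 0.08},{"dx": -0.34,"dy": -0.63,"dz": 0.0,"turn": 0.08},{"dx": -0.3,"dy": -0.65,"dz": 0.0,"turn": 0.08},{"dx": 0.0,"dy": 0.0,"dz": 0.0,"turn": 0.0},{"dx": 0.0,"dy": 0.0,"dz": 0.0,"turn": 0.0},{"dx": 0.0,"dy": 0.0,"dz": 0.0,"turn": 0.0}]'

```text
time: 16.47
tool_pos: [0.4587, 0.2601, 0.1179]
tcp_rot: [-2.6, -1.759, -0.002]
wrist_force: [-3.7, 3.6, 9.5]
width: 0.256
```

Request:
jog_arm --motion '[{"dx": -0.23,"dy": -0.67,"dz": 0.0,"turn": 0.08},{"dx": -0.19,"dy": -0.7,"dz": 0.0,"turn": 0.08},{"dx": -0.12,"dy": -0.7,"dz": 0.0,"turn": 0.08},{"dx": -0.07,"dy": -0.72,"dz": 0.0,"turn": 0.08},{"dx": -0.02,"dy": -0.6,"dz": 0.0,"turn": 0.065},{"dx": 0.0,"dy": 0.0,"dz": 0.0,"turn": 0.0},{"dx": 0.0,"dy": 0.0,"dz": 0.0,"turn": 0.0},{"dx": 0.0,"dy": 0.0,"dz": 0.0,"turn": 0.0},{"dx": 0.0,"dy": 0.0,"dz": 0.0,"turn": 0.0}]'

```text
time: 17.22
tool_pos: [0.4514, 0.2261, 0.1179]
tcp_rot: [-2.215, -2.224, 0.0]
wrist_force: [-7.3, 2.8, 13.4]
width: 0.253
```

```bash
python3 - <<'E'
from h import *
s=bot.read_state();print(s['time'],s['tool_pos'],s['wrist_force'],s['tcp_rot'],s['width'],s['joint_vel'].round(4))
r=s['tool_pos'][:2]*1000-[541,225.4];print(np.hypot(*r),np.arctan2(-r[0],r[1])-a8,2*np.arctan2(abs(s['tcp_rot'][1]),abs(s['tcp_rot'][0]))-a8)
z=grab('wrist','w8')
t=grab('top','t8')
A=z['p'][:,:,::-1][100:400,60:500];B=cv2.resize(t['p'][:,:,::-1][160:275,130:330],None,fx=1.74,fy=1.74,interpolation=cv2.INTER_CUBIC)
o=np.zeros((300+B.shape[0],440,3),np.uint8);o[:300]=A;o[300:,:B.shape[1]]=B
cv2.imwrite('pics/c8.png',o);print(o.shape)
E
```

```text
17.2167 [0.45143833 0.22613867 0.11789146] [-7.27825768  2.78982312 13.36808249] [-2.21455272e+00 -2.22387377e+00  4.36595036e-04] 0.25270868168217314 [ 0.0006  0.0012 -0.003  -0.0003  0.0011  0.0007]
89.56472074578959 1.4211771851410133 1.4336248103892986
(500, 440, 3)
```

View pics/c8.png

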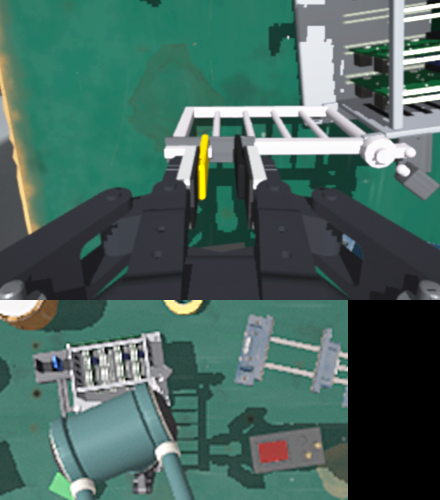

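The gate is wide open and gripped (yellow paddle at (203,165) between the pads), and the red cap sits in the pocket at (273,450). I'll let it settle briefly, then hand in.

Request:
jog_arm --motion '[{"dx": 0.0,"dy": 0.0,"dz": 0.0,"turn": 0.0},{"dx": 0.0,"dy": 0.0,"dz": 0.0,"turn": 0.0},{"dx": 0.0,"dy": 0.0,"dz": 0.0,"turn": 0.0},{"dx": 0.0,"dy": 0.0,"dz": 0.0,"turn": 0.0},{"dx": 0.0,"dy": 0.0,"dz": 0.0,"turn": 0.0},{"dx": 0.0,"dy": 0.0,"dz": 0.0,"turn": 0.0}]'

```text
time: 17.82
tool_pos: [0.4515, 0.2262, 0.1179]
tcp_rot: [-2.214, -2.224, 0.0]
wrist_force: [-6.6, 3.0, 12.8]
width: 0.255
```

```bash
python3 -c "
from h import *
s=bot.read_state();print(s['time'],s['tool_pos'],s['wrist_force'],s['width']);print(bot.finish_job())"
```

```text
17.8167 [0.45147541 0.22618081 0.11790721] [-6.6121392   2.98565627 12.84943161] 0.25538103940672763
the job is handed in; nothing more can be done
None
```

I did all the steps in the order you asked and handed the job in at 17.8 s; no verdict is reported.

- **Cap:** the red cap stands upright in the caddy's pocket. Its top measured about 49 mm above the bench (50 expected), centred to about 1 mm.
- **Release catch:** I squeezed it, and the top camera showed the yellow paddle about 17 mm further out, so the gate had sprung ajar. I then let it go.
- **Gate:** I squeezed the gate's own paddles and swung it past the detent. It stands at about 1.42–1.43 rad, judged from the hand's pose about the hinge, against a stop at 1.5. It was still, and still gripped at about 22 mm opening (23 expected when squeezed).

My checks agreed with each other. My first two moves were refused for their format and moved nothing. At the end the steady wrist force was about 15 N, mostly upward, well under the 120 N limit. I did not re-measure the loose items on the bench at the end; no move was aimed at them and I felt no unexpected contact.

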